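# Make up the bearing kit and the drilling kit

## Task

Make up two kits from the stock on the bench. The foam tray with the blue floor is the bearing kit: it gets the small brass bushing, the wide low steel bushing and the green brush for cleaning the seat; the foam tray with the yellow floor is the drilling kit: it gets the tall steel bushing as drill guide and the wooden gauge block. Put each part the right way up, fully down in the cut-out made for its shape and size, and leave the tape measure and the black tape roll where they are.

Things in the scene. Friction and masses are not known exactly. Their poses are not given: they have to be found in the camera images.
- blue_tray: Bearing kit: fixed blue tray 138 (x) x 146 mm (y), pull lip 12 mm more at -x, with black foam, blue floors. Origin centre of underside, z up; foam top at z 13, rim 13.5, floors of cut-outs 6 mm. Cut-out centres (x, y) mm: brush (33, 0), rectangle 44 along x, 99 along y; wide bushing (-32, 34), round 50; brass bushing (-32, -34), round 40.
- yellow_tray: Drilling kit: fixed yellow tray 138 (x) x 146 mm (y), pull lip 12 mm more at -x, with black foam, yellow floors. Origin centre of underside, z up; foam top at z 13, rim 13.5, floors of cut-outs 6 mm. Cut-out centres (x, y) mm: gauge block (29, 0), rectangle 58 along x, 104 along y; tall steel bushing (-37, 0), round 44.
- brass_bushing: Small brass-coloured (pale yellow) turned bushing, 28 mm diameter, 22 mm high; origin at the centre of its underside, z up along its axis. Loose, stands upright on the bench at the start.
- wide_bushing: Low, wide grey steel bushing, 38 mm diameter, 16 mm high; origin at the centre of its underside, z up along its axis. Loose, stands upright on the bench at the start.
- tall_bushing: Tall grey steel bushing, 32 mm diameter, 28 mm high; origin at the centre of its underside, z up along its axis. Loose, stands upright on the bench at the start.
- green_brush: Small hand brush with an oval green back, lying with its back up: 85 mm long along its y, 30 mm wide along x, 22 mm high (slimmer towards its ends). Origin at the centre of its underside, z up. Loose. Either way round will do.
- gauge_block: Hardwood gauge block with four drilled holes in its top: 90 mm long along its y, 44 mm wide along x, 26 mm high. Origin at the centre of its underside, z up. Loose. Either way round will do.
- tape_measure: Bystander: yellow and black tape measure standing on edge, 87 mm long along its y, 36 mm wide along x, 66 mm high. Origin at the centre of its underside. Loose, not part of either kit.
- black_tape: Bystander: roll of black tape lying flat, 58 mm across, 19 mm high. Origin at the centre of its underside. Loose, not part of either kit.
Not all that is in view belongs to the job. What is shaped like the tall_bushing but orange or red is not meant.

How it is judged (in metres and radians):
At the end, for the whole second after the job is handed in: Every part in its own cut-out of the right tray, on its floor (underside under 9 mm above the tray's), upright within 0.1 rad, bushings within 10 mm and brush and block within 12 mm and 0.35 rad of the cut-out's centre and length; released, at rest; tape measure and black tape moved under 25 mm (x of brass_bushing in the frame of blue_tray between -0.042 and -0.022 m and y of brass_bushing in the frame of blue_tray between -0.044 and -0.024 m and z of each of brass_bushing, wide_bushing, green_brush in the frame of blue_tray below 0.009 m and angle between each of brass_bushing, wide_bushing, green_brush, tall_bushing, gauge_block's own z axis and vertical below 0.1 rad and linear speed of each of brass_bushing, wide_bushing, green_brush, tall_bushing, gauge_block below 0.01 m/s and angular speed of each of brass_bushing, wide_bushing, green_brush, tall_bushing, gauge_block below 0.1 rad/s and x of wide_bushing in the frame of blue_tray between -0.042 and -0.022 m and y of wide_bushing in the frame of blue_tray between 0.024 and 0.044 m and x of green_brush in the frame of blue_tray between 0.021 and 0.045 m and y of green_brush in the frame of blue_tray between -0.012 and 0.012 m and angle between the y axis of green_brush and the y axis of blue_tray, either way round below 0.35 rad and x of tall_bushing in the frame of yellow_tray between -0.047 and -0.027 m and y of tall_bushing in the frame of yellow_tray between -0.01 and 0.01 m and z of each of tall_bushing, gauge_block in the frame of yellow_tray below 0.009 m and x of gauge_block in the frame of yellow_tray between 0.017 and 0.041 m and y of gauge_block in the frame of yellow_tray between -0.012 and 0.012 m and angle between the y axis of gauge_block and the y axis of yellow_tray, either way round below 0.35 rad); the robot touches nothing.
It fails at once if the tape measure is moved from its place (distance of tape_measure from where it was at the start of the episode above 0.025 m).
It fails at once if the black tape roll is moved from its place (distance of black_tape from where it was at the start of the episode above 0.025 m).
It also fails if it takes over 106 s, if anything falls off the work surface, if the arm or the gripper's body presses on something with over 40 N, if the wrist force passes 120 N, or if a joint passes its speed limit or range.

## Robot

A 7-joint arm with a two-finger parallel gripper is mounted at the origin on the work surface; the furniture and walls round the work are solid. World frame = base frame: x ahead of the robot, y to its left, z up, the work surface at z = 0. Lengths are in mm, angles in rad, forces in N, time in s.
With the tool pointing down it reaches from about 425 to 975 mm from the base axis. Payload 16.7 kg.
Tool frame: the origin (TCP) lies at the very end of the fingers, on their centre line; the grasp point (between the pads) lies 19 mm behind it; z points along the fingers, y is the line along which they close (so a half turn about z gives the same grasp; the last joint's range is limited). The gripper opens to 85 mm and grips with 20 to 120 N. Pads are 22 mm wide; open, the fingers measure 114 mm over their backs; the gripper's body (76 mm by 85 mm) begins 54 mm behind the grasp point. The pads swing forward as they close: fully open they stand 13 mm farther back than shut.
Start: joints at [1.121, 0.426, 0.074, 1.606, -0.034, 1.111, -0.067], TCP at [199.316, -644.864, 231.302] pointing down, gripper open.
Joint ranges: [-2.85, 2.85], [-0.5, 2.14], [-1.23, 1.37], [0.21, 2.46], [-1.02, 4.16], [0.16, 2.05], [-2.73, 2.73]. Speed limits (rad/s): [1.89, 1.89, 2.39, 2.39, 3.01, 3.01, 3.01].

## Interface

Orientations are given as [roll, pitch, yaw] about the fixed x, y, z axes, in that order (R = Rz(yaw) Ry(pitch) Rx(roll)).
In Python, from bench import arm gives the robot as it stands.
- The arm moves only by the tool servo_tool, never from a script. Its argument "targets" is a list that holds one entry, the list of rows, each a list of 5 numbers: the shift along the tool's x, y, z in units of 25 mm (1.0 is 25 mm), then the turn about the tool's z in rad, then the finger opening in mm, from 0 to 85.4. In form: [[[x, y, z, twist, grip], ...]]. A call has 1 to 20 rows; each row shifts and turns the commanded pose from where the row before left it, along the tool's axes as they then stand; what a row does not reach is not made up. A row lasts 1/8 s, in which the tool goes at most 62.5 mm and 10.7 degrees, less where a joint would pass 70% of its speed; a pose out of reach is approached as far as the arm can. A call is refused whole if a number of a shift passes 1 or a number of a turn 0.188, either way. A call with a gripper value outside its range is refused whole. The fingers move at their own pace and stop on an object; "squeeze" is the grip in N (left out, the last holds). Time passes only in rows, so rows that do not move let the fingers close. It gives the time, the measured TCP pose, the force, the opening and the grip force at its end, in the units of the state.
- arm.sense(): the state, without advancing time (a new reading comes with each control period).
- arm.get_image(name): name is "side" or "top"; returns a dict with "img" (480x640x3 uint8, red, green, blue), "fx", "fy", "cx", "cy" (pixels), "distortion" ([k1, k2, p1, p2, k3] as OpenCV has them; the pictures are not rectified), "R" (3x3) and "t" (3): a world point X has camera coordinates R X + t. Camera axes: x right, y down, z forward; pixel columns grow to the right and rows downward; lengths in mm; the calibration is good to about 2 mm. A picture is of the moment at which its call begins. There is no depth.
- arm.sign_off(): hands the job in; it is judged then, once.
The state is a dict: "t": time; "joints": joint angles; "qvel": joint speeds; "joint_torque": joint torques, N m; "ee_pos": TCP position; "eef_rot": TCP orientation; "ft_force": force on the tool from outside, world axes, zero at the start; "wrist_torque": the same for the moment, N m; "finger_gap": opening from 0.0 (shut) to 1.0 (fully open); "gripper_force": force on a finger pad.
Only numpy, scipy, OpenCV 4.12 (cv2) and the standard library are available. Lean on these libraries where they do the work, as an engineer would, in place of code of your own. Each camera call takes 0.05 s, during which the arm holds its last target. There are 200 camera calls.

## Working session

There is one attempt and no reset: what is moved stays moved. The work goes in short steps, Python scripts to look and compute and a tool call to move; the robot and the scene stay as the last step left them, time stands still between calls to the robot, and variables do not carry over. Pictures are saved under pics/ and viewed, at most 14 in all, crops included, and the job is handed in when it is done.

Besides the shell and the picture viewer there is one more tool, called after "Call:" as name(argument=value, ...) on one line, values as JSON. servo_tool: Moves the arm, as the interface text tells. Its arguments: {"type":"object","properties":{"targets":{"type":"array","items":{"type":"array","items":{"type":"array","items":{"type":"number"}}}},"squeeze":{"type":"number"}},"required":["targets"]}

```bash
mkdir -p pics; ls; python3 - <<'E'
from bench import arm
import cv2,numpy as np
s=arm.sense();print({k:np.round(v,3).tolist() for k,v in s.items()})
for n in("top","side"):
    d=arm.get_image(n);cv2.imwrite(f"pics/{n}0.png",d["img"][:,:,::-1])
    print(n,{k:np.round(d[k],3).tolist() for k in d if k!="img"}, "campos",-d["R"].T@d["t"])
E
```

```text
pics
{'t': 0.0, 'joints': [1.122, 0.427, 0.074, 1.607, -0.034, 1.111, -0.067], 'qvel': [-0.002, 0.001, 0.001, 0.001, -0.0, 0.0, -0.0], 'joint_torque': [0.001, -94.983, 3.761, -46.353, 0.019, 0.01, 0.0], 'ee_pos': [199.221, -644.515, 230.609], 'eef_rot': [-3.14, 0.0, 0.3], 'ft_force': [0.69, -0.627, -0.494], 'wrist_torque': [-0.032, -0.035, -0.024], 'gripper_force': 0.0, 'finger_gap': 1.0}
top {'fx': 509.675, 'fy': 509.675, 'cx': 315.114, 'cy': 239.01, 'distortion': [-0.03, 0.0, 0.0, 0.0, 0.0], 'R': [[0.007, -1.0, 0.007], [-0.988, -0.008, -0.155], [0.155, -0.006, -0.988]], 't': [-96.528, 481.797, 1083.14]} campos [ 308.83163839  -86.59743573 1145.32226888]
side {'fx': 554.23, 'fy': 554.23, 'cx': 326.485, 'cy': 243.096, 'distortion': [-0.057, 0.0, 0.0, 0.0, 0.0], 'R': [[0.999, 0.044, -0.004], [0.022, -0.564, -0.826], [-0.039, 0.825, -0.564]], 't': [-449.627, -39.229, 1278.587]} campos [  500.01788413 -1056.57146432   687.11533074]
```

View pics/top0.png

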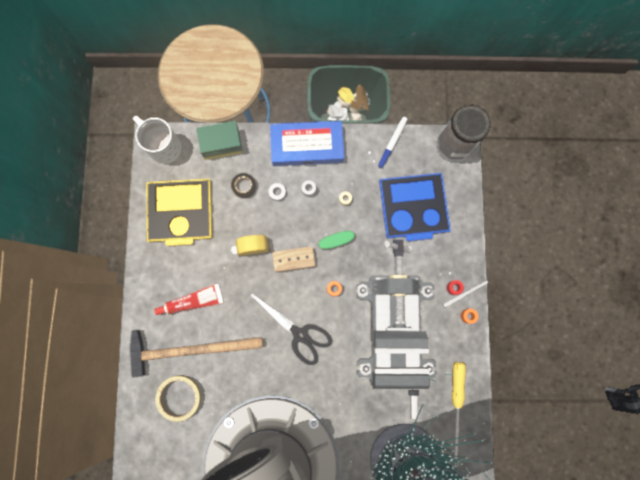

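View pics/side0.png

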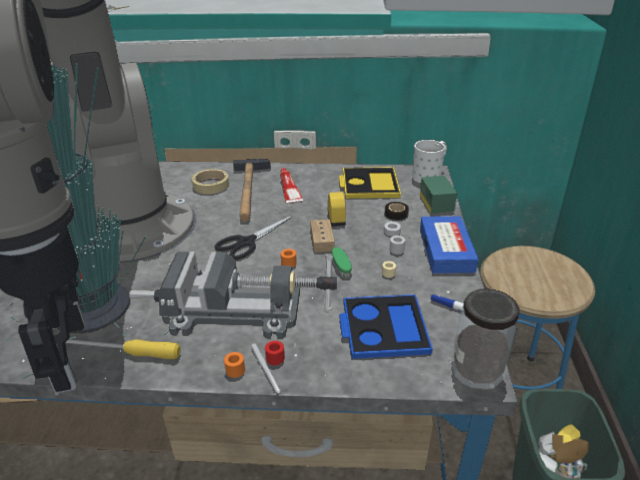

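The top view shows the yellow tray at (180,210), blue tray at (415,207), black tape (243,185), steel bushings (277,191) and (309,187), and brass (345,198). The brush is at (337,240), block (294,259) and tape measure (252,245). I'll enlarge these.

```bash
cat > h.py <<'E'
from bench import arm
import cv2,numpy as np
def cam(n):
    d=arm.get_image(n);d["K"]=np.array([[d["fx"],0,d["cx"]],[0,d["fy"],d["cy"]],[0,0,1]]);d["D"]=np.array(d["distortion"],float);return d
def w(d,uv,z):
    "pixels -> world xy at height z"
    p=cv2.undistortPoints(np.array(uv,float).reshape(-1,1,2),d["K"],d["D"]).reshape(-1,2)
    r=np.c_[p,np.ones(len(p))]@d["R"];c=-d["R"].T@d["t"]
    return (c+r*((z-c[2])/r[:,2])[:,None])[:,:2]
def px(d,X):
    return cv2.projectPoints(np.array(X,float).reshape(-1,1,3),cv2.Rodrigues(d["R"])[0],d["t"],d["K"],d["D"])[0].reshape(-1,2)
def crop(d,u,v,wd,ht,k,f):
    im=cv2.resize(d["img"][v:v+ht,u:u+wd,::-1],None,fx=k,fy=k,interpolation=cv2.INTER_CUBIC)
    for a in range(-u%10,wd,10): cv2.line(im,(a*k,0),(a*k,8 if (a+u)%50 else 20),(0,0,255),1)
    for a in range(-v%10,ht,10): cv2.line(im,(0,a*k),(8 if (a+v)%50 else 20,a*k),(0,0,255),1)
    cv2.imwrite("pics/"+f,im)
E
python3 - <<'E'
from h import *
d=cam("top")
crop(d,140,165,160,120,5,"c1.png");crop(d,300,165,160,120,5,"c2.png")
E
```

```text
(no output)
```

View pics/c1.png

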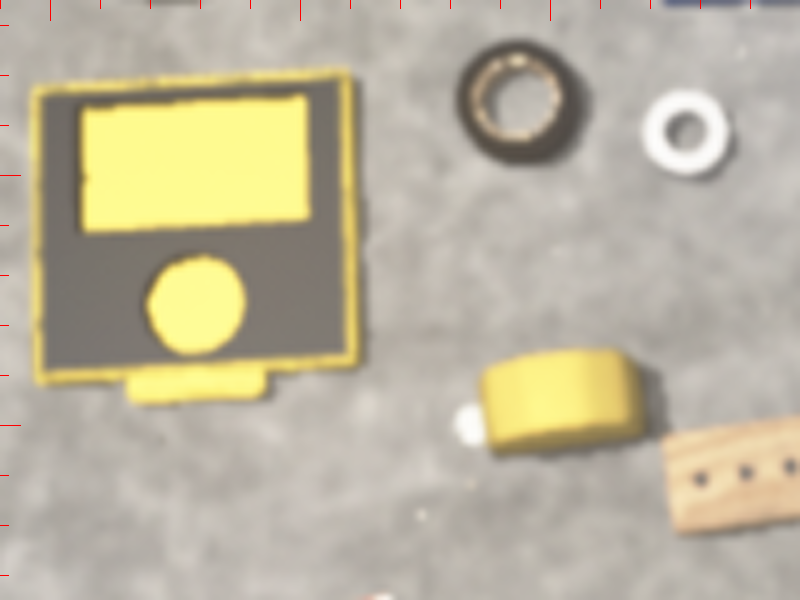

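View pics/c2.png

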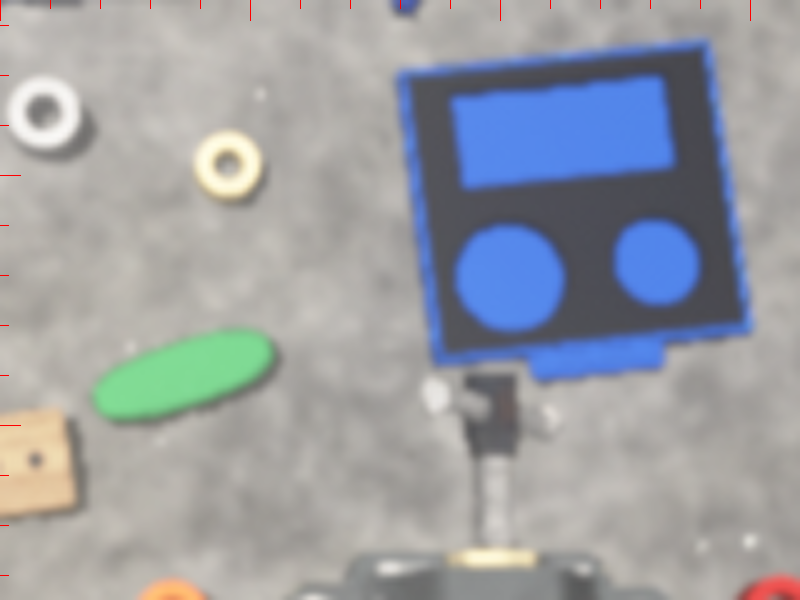

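```bash
cat > m.py <<'E'
from h import *
d=cam("top")
f=lambda u0,p:(np.array(p)+.5)/5-.5+[u0,165]
def rep(n,P,z):
    c=w(d,P,z);print(n,c.mean(0).round(1),[round(np.linalg.norm(c[i]-c[i-1]),1) for i in range(len(c))]);return c
for n,u,p in(("yel",140,[(33,90),(354,70),(358,367),(37,383)]),("blu",300,[(398,73),(710,40),(750,330),(434,366)])):
    c=rep(n,f(u,p),13.5);x=(c[0]+c[1]-c[2]-c[3]);y=c[0]+c[3]-c[1]-c[2]
    ax=np.arctan2(x[1],x[0]);ay=np.arctan2(-y[0],y[1]);a=(ax+ay)/2;print(" yaw",ax,ay)
    R=np.array([[np.cos(a),-np.sin(a)],[np.sin(a),np.cos(a)]]);o=c.mean(0)
    L={"yel":[(29,0),(-37,0)],"blu":[(33,0),(-32,34),(-32,-34)]}[n]
    for l in L:print("  cut",l,(o+R@l).round(1))
rep("wide",f(140,[(687,133)]),16);rep("tall",f(300,[(44,114)]),28);rep("brass",f(300,[(228,164)]),22)
P=np.r_[f(140,[(663,437)]),f(300,[(63,408),(78,507)]),f(140,[(677,533)])]
c=rep("block",P,26);y=c[0]+c[3]-c[1]-c[2];print(" yaw",np.arctan2(-y[0],y[1]))
b=d["img"].astype(int)[225:260,310:365];m=((b[...,1]>b[...,0]+30)&(b[...,1]>b[...,2]+20)).astype(np.uint8)
r=cv2.minAreaRect(np.argwhere(m)[:,::-1].astype(np.float32)+np.float32([310,225]))
c=rep("brush",cv2.boxPoints(r),14);print(c)
rep("black",f(140,[(520,102)]),19);rep("measure",f(140,[(482,372),(622,350),(640,430),(497,450)]),66)
E
python3 m.py
```

```text
yel [550.9 216.9] [np.float64(136.1), np.float64(147.3), np.float64(137.9), np.float64(144.6)]
 yaw 0.062290628414014275 0.06460990428019969
  cut (29, 0) [579.9 218.7]
  cut (-37, 0) [514.  214.6]
blu [ 567.  -318.5] [np.float64(136.8), np.float64(145.4), np.float64(136.2), np.float64(144.7)]
 yaw 0.10341484968719392 0.1201535224748847
  cut (33, 0) [ 599.8 -314.8]
  cut (-32, 34) [ 531.4 -288.2]
  cut (-32, -34) [ 539.  -355.8]
wide [595.4  -5.7] [np.float64(0.0)]
tall [601.7 -77.1] [np.float64(0.0)]
brass [ 580.8 -160.5] [np.float64(0.0)]
block [439.7 -46. ] [np.float64(43.1), np.float64(89.5), np.float64(44.6), np.float64(89.2)]
 yaw 0.14494543967133894
brush [ 485.7 -140.5] [np.float64(29.3), np.float64(84.3), np.float64(29.5), np.float64(84.0)]
[[ 485.81924596  -96.05397196]
 [ 513.39167003 -175.76190884]
 [ 485.37479722 -184.86105317]
 [ 458.02370819 -105.40859128]]
black [608.5  70.4] [np.float64(0.0)]
measure [464.7  42.8] [np.float64(34.4), np.float64(60.6), np.float64(35.6), np.float64(61.5)]
```

Sizes match (136×146 tray, 89×44 block, 84×29 brush), so the poses are sound. The left steel bushing is the wide one and the right is the tall one. Next I'll get the heights of the vise handle and the plant.

```bash
python3 - <<'E'
from h import *
a=cam("top");b=cam("side")
def tri(p,q):
    P=[]
    for d,x in((a,p),(b,q)):
        P.append(cv2.undistortPoints(np.array([[x]],float),d["K"],d["D"]).reshape(2,1))
    X=cv2.triangulatePoints(np.c_[a["R"],a["t"]],np.c_[b["R"],b["t"]],*P).ravel();return (X[:3]/X[3]).round(0)
print("vise handle end",tri((398,240.5),(336,282)))
print("jaw top",tri((402,275),(290,262)))
for z in (0,300,600): print("plant",z,w(a,[(415,465)],z),px(b,[(110,-230,z)]))
E
```

```text
vise handle end [ 478. -271.   65.]
jaw top [ 398. -271.  107.]
plant 0 [[-3.10444499e-01 -3.10690633e+02]] [[148.78411064 290.23013285]]
plant 300 [[  80.66469009 -251.99277944]] [[115.92695561 150.26390221]]
plant 600 [[ 161.63982467 -193.29492545]] [[ 72.22499644 -47.2402606 ]]
```

Call:
servo_tool(targets=[[[0, 0, 0, -0.18, 70], [0, 0, 0, -0.18, 70], [0, 0, 0, -0.18, 70], [0, 0, 0, -0.18, 70], [0, 0, 0, -0.18, 70], [0, 0, 0, -0.18, 70], [0, 0, 0, -0.18, 70], [0, 0, 0, 0, 60]]], squeeze=40)

```text
t: 1.3
ee_pos: [199.1, -644.9, 231.2]
eef_rot: [3.141, -0.0, 1.559]
ft_force: [-0.6, -0.8, 0.2]
finger_gap: 0.703
gripper_force: 0.0
```

Call:
servo_tool(targets=[[[0.7, 1, 0, 0, 60], [0.7, 1, 0, 0, 60], [0.7, 1, 0, 0, 60], [0.7, 1, 0, 0, 60], [0.9, 1, 0, 0, 60], [1, 1, 0, 0, 60], [1, 1, 0, 0, 60], [1, 1, 0, 0, 60], [1, 1, 0, 0, 60], [1, 1, 0, 0, 60], [1, 0.9, 0, 0, 60], [1, 0.9, 0, 0, 60], [1, 0.8, 0, 0, 60], [1, 0.7, 0, 0, 60], [1, 0.6, 0, 0, 60], [1, 0.6, 0, 0, 60], [1, 0.3, 0.3, 0, 60], [1, 0.3, 0.3, 0, 60], [1, 0, 0.5, 0, 60], [0, 0, 0.5, 0, 60]]])

```text
t: 3.8
ee_pos: [582.1, -204.4, 191.1]
eef_rot: [3.141, -0.001, 1.558]
ft_force: [0.0, -0.7, -0.1]
finger_gap: 0.705
gripper_force: 0.0
```

Call:
servo_tool(targets=[[[0.9, -0.07, 0.8, 0, 52], [0.86, 0, 1, 0, 52], [0, 0, 1, 0, 52], [0, 0, 1, 0, 52], [0, 0, 1, 0, 52], [0, 0, 1, 0, 52], [0, 0, 0.8, 0, 52], [0, 0, 0.45, 0, 52], [0, 0, 0.23, 0, 52], [0, 0, 0, 0, 52]]])

```text
t: 5.05
ee_pos: [580.6, -162.6, 9.5]
eef_rot: [3.141, 0.0, 1.559]
ft_force: [0.1, -0.7, 1.1]
finger_gap: 0.61
gripper_force: 0.0
```

```bash
python3 - <<'E'
from h import *
d=cam("side");crop(d,330,200,160,120,5,"s1.png")
E
```

```text
(no output)
```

View pics/s1.png

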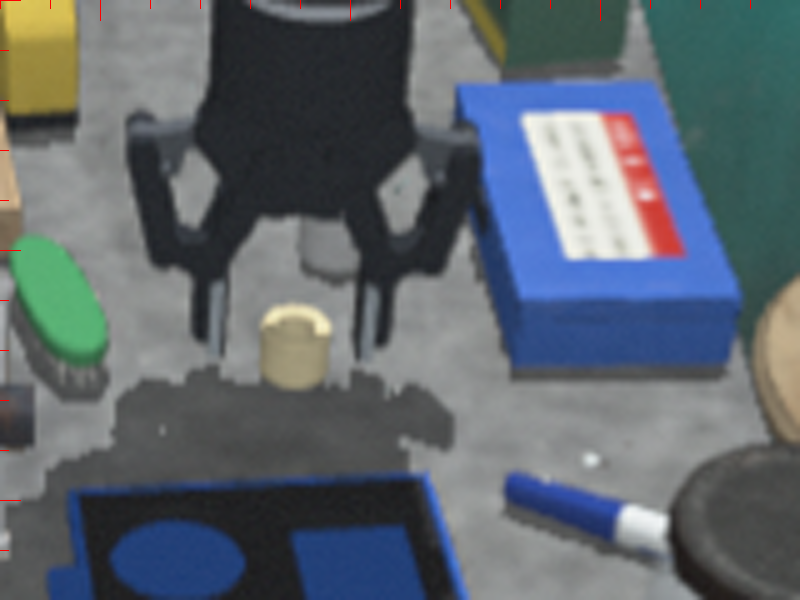

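The side crop shows the bushing (295,345) centred between fingertips (215,358) and (365,360). Now closing and lifting.

Call:
servo_tool(targets=[[[0, 0, 0, 0, 20], [0, 0, 0, 0, 20], [0, 0, 0, 0, 20], [0, 0, 0, 0, 20], [0, 0, 0, 0, 20], [0, 0, -0.6, 0, 20], [0, 0, -1, 0, 20], [0, 0, -1, 0, 20], [0, 0, 0, 0, 20]]])

```text
t: 6.22
ee_pos: [581.7, -162.9, 77.1]
eef_rot: [3.138, 0.001, 1.559]
ft_force: [-0.4, -0.6, -2.4]
finger_gap: 0.301
gripper_force: 39.5
```

Call:
servo_tool(targets=[[[-0.74, -0.2, 0, 0, 20], [-1, -0.2, 0, 0, 20], [-1, -0.2, 0, 0, 20], [-1, -0.2, 0, 0, 20], [-1, -0.2, 0, 0, 20], [-1, -0.2, 0, 0, 20], [-1, -0.2, 0.2, 0, 20], [-0.7, -0.2, 0.4, 0, 20], [-0.3, -0.02, 0.4, 0, 20], [0, 0, 0, 0, 20], [0, 0, 0, 0, 20]]])

```text
t: 7.6
ee_pos: [538.3, -354.5, 49.3]
eef_rot: [3.141, -0.001, 1.561]
ft_force: [-0.2, -0.3, -0.7]
finger_gap: 0.304
gripper_force: 39.5
```

```bash
python3 - <<'E'
from h import *
d=cam("side");crop(d,320,260,160,120,5,"s2.png")
# where brass cut-out centre (floor z6), bush bottom should appear
for X in [(539,-355.8,6),(539,-355.8,45)]:print(((px(d,[X])-[320,260]+.5)*5).round())
E
```

```text
[[245. 402.]]
[[250. 318.]]
```

View pics/s2.png

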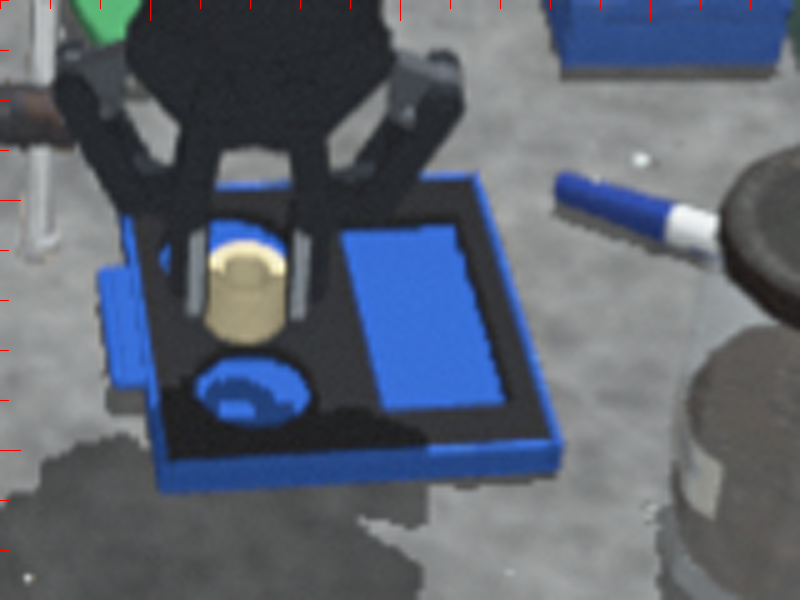

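The cut-out shows at about (252,390) and the bushing would land at about (241,396). I'll shift +3 mm in x and −3 mm in y, then lower and release.

Call:
servo_tool(targets=[[[-0.12, 0.12, 0.5, 0, 20], [0, 0, 0.5, 0, 20], [0, 0, 0.2, 0, 20], [0, 0, 0.1, 0, 20], [0, 0, 0, 0, 20]]])

```text
t: 8.28
ee_pos: [540.8, -358.6, 16.8]
eef_rot: [3.142, -0.0, 1.56]
ft_force: [0.5, 0.4, -0.9]
finger_gap: 0.306
gripper_force: 39.7
```

Call:
servo_tool(targets=[[[0, 0, 0.03, 0, 20], [0, 0, 0, 0, 50], [0, 0, 0, 0, 50], [0, 0, 0, 0, 50], [0, 0, -0.5, 0, 55], [0, 0, -1, 0, 62], [0.1, 0, -1, 0, 62], [1, 0.2, -0.5, 0, 62], [1, 0.2, 0, 0, 62], [1, 0.2, 0, 0, 62], [1, 0.2, 0, 0, 62], [1, 0.2, 0, 0, 62], [1, 0.2, 0, 0, 62], [1, 0.2, 0, 0, 62], [1, 0.2, 0, 0, 62], [1, 0.2, 0, 0, 62], [1, 0.2, 0, 0, 62], [1, 0.03, 0, 0, 62], [1, 0, 0, 0, 62], [0, 0, 0, 0, 62]]])

```text
t: 10.78
ee_pos: [594.7, -53.2, 91.6]
eef_rot: [3.141, -0.001, 1.564]
ft_force: [-0.5, -0.2, 0.9]
finger_gap: 0.728
gripper_force: 0.0
```

```bash
python3 - <<'E'
from h import *
d=cam("top");crop(d,300,165,160,120,5,"t2.png");print((px(d,[(539,-355.8,28),(539,-355.8,13)])-[300,165]+.5)*5)
E
```

```text
[[664.6600539  255.99203248]
 [656.94138826 262.59416757]]
```

View pics/t2.png

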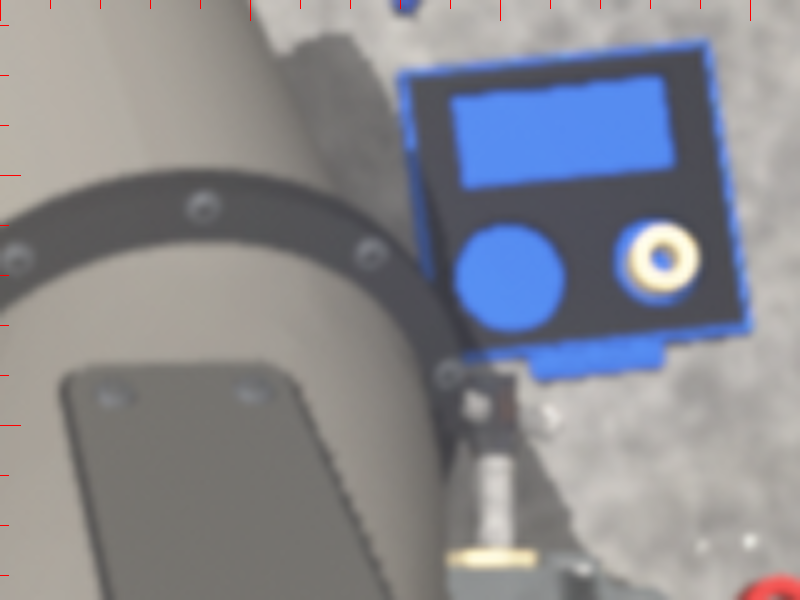

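The top crop shows brass seated at (663,258), against a predicted (665,256). Next is the wide bushing.

Call:
servo_tool(targets=[[[0.95, 0.02, 0, 0, 62], [0.95, 0, 0.5, 0, 62], [0, 0, 1, 0, 62], [0, 0, 1, 0, 62], [0, 0, 0.6, 0, 62], [0, 0, 0.26, 0, 62], [0, 0, 0, 0, 62]]])

```text
t: 11.7
ee_pos: [595.9, -9.3, 7.2]
eef_rot: [-3.142, -0.0, 1.559]
ft_force: [0.2, 0.1, 0.2]
finger_gap: 0.725
gripper_force: 0.0
```

Call:
servo_tool(targets=[[[0.13, 0, 0, 0, 62], [0, 0, 0, 0, 30], [0, 0, 0, 0, 30], [0, 0, 0, 0, 30], [0, 0, 0, 0, 30], [0, 0, 0, 0, 30], [0, 0, -0.6, 0, 30], [0, 0, -1, 0, 30], [0, 0, -1, 0, 30], [0, 0, 0, 0, 30]]])

```text
t: 12.95
ee_pos: [597.2, -6.0, 74.6]
eef_rot: [3.138, 0.0, 1.56]
ft_force: [0.7, -0.7, -1.1]
finger_gap: 0.413
gripper_force: 40.2
```

Call:
servo_tool(targets=[[[-0.85, -0.14, 0, 0, 30], [-1, -0.2, 0, 0, 30], [-1, -0.2, 0, 0, 30], [-1, -0.2, 0, 0, 30], [-1, -0.2, 0, 0, 30], [-1, -0.2, 0, 0, 30], [-1, -0.2, 0, 0, 30], [-1, -0.2, 0, 0, 30], [-1, -0.2, 0, 0, 30], [-1, -0.3, 0, 0, 30], [-1, -0.3, 0.4, 0, 30], [-0.5, -0.3, 0.4, 0, 30], [0, 0, 0.4, 0, 30], [0, 0, 0, 0, 30]]])

```text
t: 14.7
ee_pos: [526.5, -287.6, 41.0]
eef_rot: [-3.14, -0.001, 1.561]
ft_force: [0.3, -0.1, -0.6]
finger_gap: 0.418
gripper_force: 40.2
```

Call:
servo_tool(targets=[[[-0.05, 0.27, 0, 0, 30], [0, 0, 0.5, 0, 30], [0, 0, 0.4, 0, 30], [0, 0, 0.16, 0, 30], [0, 0, 0, 0, 30]]])

```text
t: 15.32
ee_pos: [533.3, -290.1, 15.1]
eef_rot: [-3.141, -0.0, 1.56]
ft_force: [0.4, -0.3, -1.1]
finger_gap: 0.419
gripper_force: 40.8
```

Call:
servo_tool(targets=[[[0, 0, 0.04, 0, 30], [0, 0, 0, 0, 55], [0, 0, 0, 0, 55], [0, 0, 0, 0, 55], [0, 0, -0.5, 0, 58], [0, 0.1, -1, 0, 58], [0.5, 0.2, -1, 0, 58], [1, 0.3, -0.5, 0, 58], [1, 0.3, 0, 0, 58], [1, 0.3, 0, 0, 58], [1, 0.3, 0, 0, 58], [1, 0.3, 0, 0, 58], [1, 0.3, 0, 0, 58], [1, 0.3, 0, 0, 58], [1, 0.2, 0, 0, 58], [0.05, 0.04, 0, 0, 58], [0, 0, 0.5, 0, 58], [0, 0, 0.5, 0, 58], [0, 0, 0, 0, 58], [0, 0, 0, 0, 58]]])

```text
t: 17.82
ee_pos: [601.8, -77.6, 64.5]
eef_rot: [-3.141, -0.0, 1.559]
ft_force: [0.1, -0.2, 0.2]
finger_gap: 0.679
gripper_force: 0.0
```

```bash
python3 - <<'E'
from h import *
d=cam("side");a=d["img"][180:300,380:480];b=d["img"][280:370,320:440]
o=np.zeros((600,800,3),np.uint8)
o[:600,:400]=0
cr=lambda v,u,h,wd,k:cv2.resize(d["img"][v:v+h,u:u+wd,::-1],None,fx=k,fy=k,interpolation=cv2.INTER_CUBIC)
o[:480,:400]=cr(190,350,120,100,4);o[:400,400:]=cr(285,335,100,100,4);cv2.imwrite("pics/s3.png",o)
E
```

```text
(no output)
```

View pics/s3.png

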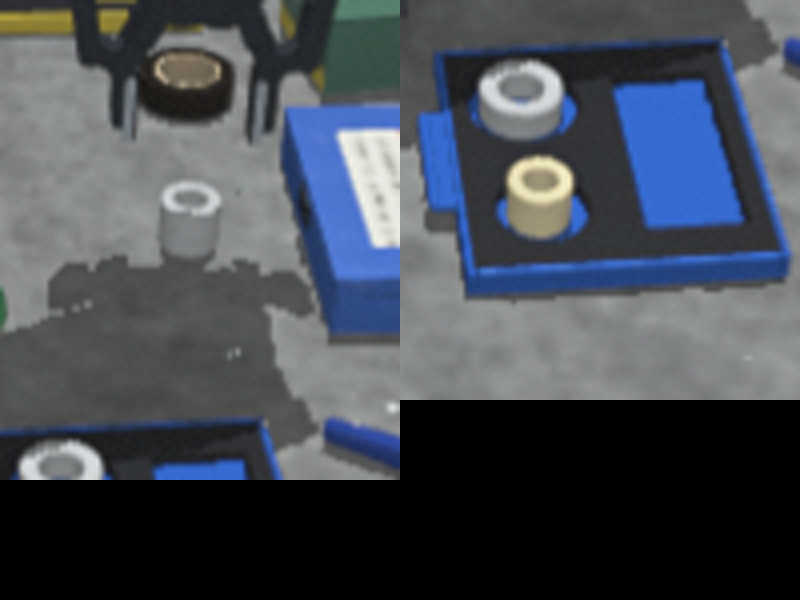

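Wide (520,95 in the right panel) and brass (540,195) both sit down in their cut-outs. The gripper is above the tall bushing.

Call:
servo_tool(targets=[[[0, 0, 1, 0, 58], [0, 0, 0.8, 0, 58], [0, 0, 0.4, 0, 58], [0, 0, 0, 0, 25], [0, 0, 0, 0, 25], [0, 0, 0, 0, 25], [0, 0, 0, 0, 25], [0, 0, 0, 0, 25], [0, 0, -0.6, 0, 25], [0, 0, -1, 0, 25], [0, 0, -1, 0, 25], [0, 0, -1, 0, 25], [0, 0, -1, 0, 25], [0, 0, 0, 0, 25]]])

```text
t: 19.62
ee_pos: [603.0, -77.3, 127.3]
eef_rot: [3.138, 0.0, 1.56]
ft_force: [0.6, 0.5, -0.2]
finger_gap: 0.358
gripper_force: 39.7
```

Call:
servo_tool(targets=[[[0.64, -0.19, 0, 0, 25], [1, -0.3, 0, 0, 25], [1, -0.3, 0, 0, 25], [1, -0.3, 0, 0, 25], [1, -0.3, 0, 0, 25], [1, -0.3, 0, 0, 25], [1, -0.4, 0, 0, 25], [1, -0.4, 0, 0, 25], [1, -0.4, 0, 0, 25], [1, -0.4, 0.3, 0, 25], [1, -0.4, 0.5, 0, 25], [1, 0, 0.8, 0, 25], [0, 0, 0.8, 0, 25], [0, 0, 0.8, 0, 25], [0, 0, 0, 0, 25]]])

```text
t: 21.5
ee_pos: [511.6, 213.7, 42.8]
eef_rot: [-3.139, 0.001, 1.559]
ft_force: [-0.4, 0.4, -0.1]
finger_gap: 0.354
gripper_force: 39.7
```

Call:
servo_tool(targets=[[[0.04, 0.1, 0, 0, 25], [0, 0, 0.5, 0, 25], [0, 0, 0.4, 0, 25], [0, 0, 0.14, 0, 25], [0, 0, 0, 0, 25]]])

```text
t: 22.12
ee_pos: [515.2, 215.7, 18.3]
eef_rot: [-3.141, 0.0, 1.56]
ft_force: [-0.2, 0.4, -0.1]
finger_gap: 0.356
gripper_force: 39.7
```

```bash
python3 - <<'E'
from h import *
d=cam("side");crop(d,310,135,120,90,6,"s4.png")
E
```

```text
(no output)
```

View pics/s4.png

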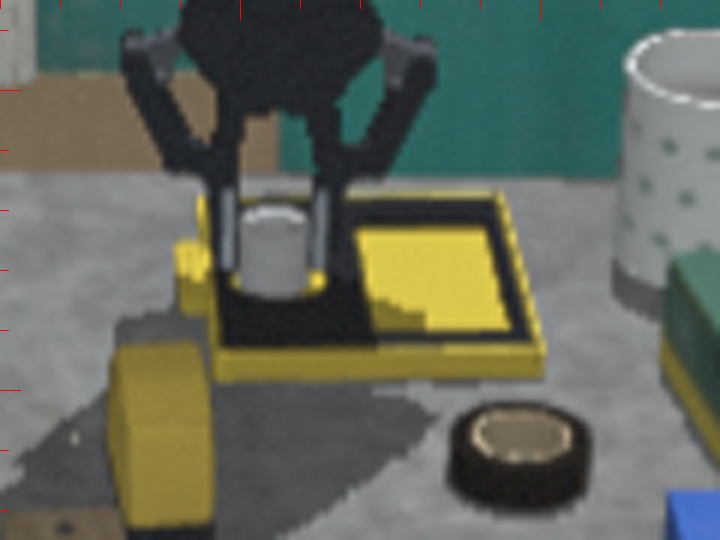

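Call:
servo_tool(targets=[[[0, 0.08, 0.04, 0, 25], [0, 0, 0.04, 0, 25], [0, 0, 0, 0, 45], [0, 0, 0, 0, 48], [0, 0, 0, 0, 48], [0, 0, -0.5, 0, 55], [0, 0, -1, 0, 62], [-0.1, 0, -1, 0, 65], [-0.5, -0.16, -1, 0, 65], [-1, -0.3, -1, 0, 65], [-1, -0.3, -0.5, 0, 65], [-1, -0.3, 0, 0, 65], [-1, -0.3, 0, 0, 65], [-1, -0.3, 0, 0, 65], [-1, -0.3, 0, 0, 65], [-1, -0.3, 0, 0, 65], [-1, -0.3, 0, 0, 65], [-1, -0.3, 0, 0, 65], [-1, -0.3, 0, 0, 65], [-1, -0.1, 0, -0.15, 65]]])

```text
t: 24.68
ee_pos: [432.3, -74.1, 142.5]
eef_rot: [3.141, 0.0, 1.712]
ft_force: [0.6, 0.3, 0.9]
finger_gap: 0.762
gripper_force: 0.0
```

Call:
servo_tool(targets=[[[0.6, 0.26, 0.3, 0, 65], [0.39, 0.2, 1, 0, 65], [0, 0, 1, 0, 65], [0, 0, 1, 0, 65], [0, 0, 0, 0, 65], [0, 0, 0, 0, 65]]])

```text
t: 25.42
ee_pos: [441.1, -47.2, 60.2]
eef_rot: [3.141, 0.0, 1.71]
ft_force: [0.6, -0.3, 0.0]
finger_gap: 0.766
gripper_force: 0.0
```

```bash
python3 - <<'E'
from h import *
d=cam("side");crop(d,260,170,120,90,6,"s5.png")
E
```

```text
(no output)
```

View pics/s5.png

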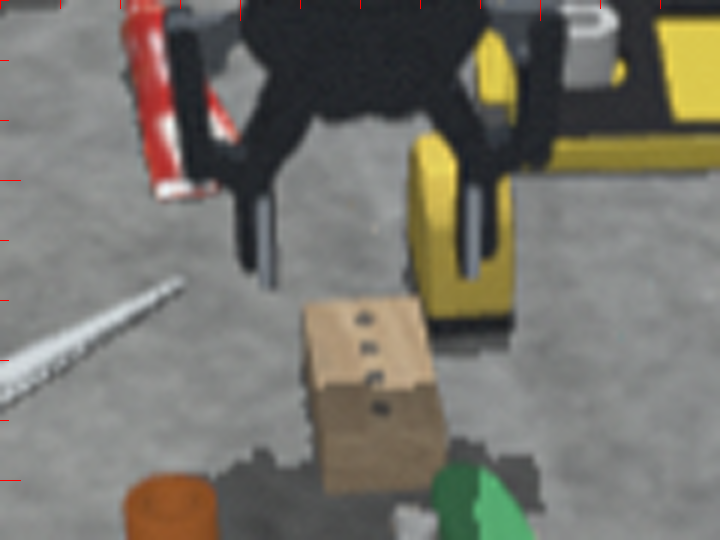

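Fingers at (265,280) and (472,275) straddle the block, clear of the tape measure. Descending and grasping.

Call:
servo_tool(targets=[[[0, 0, 0.8, 0, 65], [0, 0, 0.7, 0, 65], [0, 0, 0.4, 0, 65], [0, 0, 0.1, 0, 65], [0, 0, 0, 0, 35], [0, 0, 0, 0, 35], [0, 0, 0, 0, 35], [0, 0, 0, 0, 35], [0, 0, 0, 0, 35], [0, 0, -0.6, 0, 35], [0, 0, -1, 0, 35], [0, 0, -1, 0, 35], [0, 0, -1, 0, 35], [0, 0, -1, 0, 35], [0, 0, -0.6, 0, 35], [0, 0, 0, 0, 35], [0, 0, 0, 0, 35]]], squeeze=50)

```text
t: 27.6
ee_pos: [440.2, -47.4, 138.6]
eef_rot: [-3.141, -0.0, 1.71]
ft_force: [-0.1, 0.0, -1.1]
finger_gap: 0.499
gripper_force: 51.6
```

Call:
servo_tool(targets=[[[0, 0, 0, 0.076, 35], [0.23, 0.26, 0, 0, 35], [1, 0.6, 0, 0, 35], [1, 0.6, 0, 0, 35], [1, 0.6, 0, 0, 35], [1, 0.6, 0, 0, 35], [1, 0.6, 0, 0, 35], [1, 0.6, 0, 0, 35], [1, 0.6, 0, 0, 35], [1, 0.6, 0, 0, 35], [1, 0.6, 0, 0, 35], [1, 0.6, 0, 0, 35], [0, 0, 0.6, 0, 35], [0, 0, 1, 0, 35], [0, 0, 1, 0, 35], [0, 0, 0.8, 0, 35], [0, 0, 0, 0, 35], [0, 0, 0, 0, 35]]])

```text
t: 29.85
ee_pos: [581.0, 218.1, 54.6]
eef_rot: [3.141, -0.0, 1.634]
ft_force: [-0.3, -0.4, 0.1]
finger_gap: 0.501
gripper_force: 51.6
```

```bash
python3 - <<'E'
from h import *
d=cam("side");crop(d,320,135,120,90,6,"s6.png")
E
```

```text
(no output)
```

View pics/s6.png

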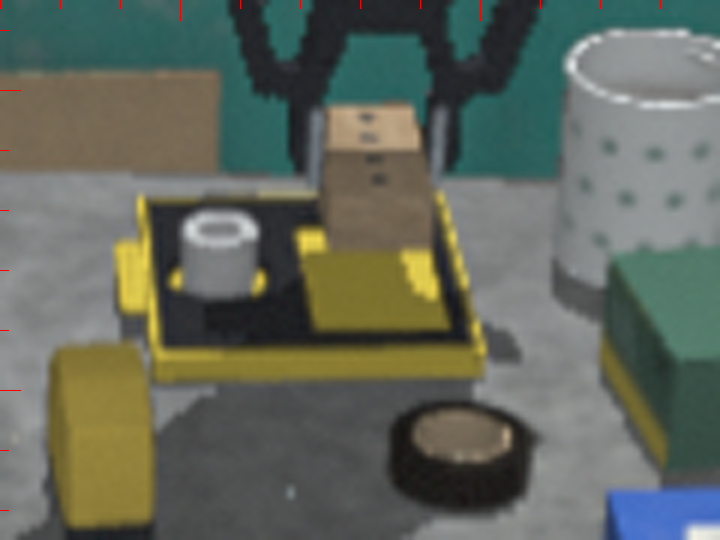

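The tall bushing is seated at (218,250). The block is lined up with its cut-out (front edge 330–430 over 313–448). Lowering.

Call:
servo_tool(targets=[[[0, 0.04, 0.6, 0, 35], [0, 0, 0.5, 0, 35], [0, 0, 0.3, 0, 35], [0, 0, 0.1, 0, 35], [0, 0, 0, 0, 35]]])

```text
t: 30.52
ee_pos: [581.7, 217.9, 16.6]
eef_rot: [-3.142, -0.0, 1.634]
ft_force: [0.2, 0.6, -1.3]
finger_gap: 0.502
gripper_force: 51.6
```

Call:
servo_tool(targets=[[[0, 0, 0.02, 0, 35], [0, 0, 0, 0, 55], [0, 0, 0, 0, 58], [0, 0, 0, 0, 58], [0, 0, -0.5, 0, 58], [0, 0, -1, 0, 58], [0, 0, -1, 0, 58], [-0.07, -0.04, -1, 0, 58], [-1, -0.3, -1, 0, 58], [-1, -0.3, -0.5, 0, 58], [-1, -0.3, 0, 0, 58], [-1, -0.3, 0, 0, 58], [-1, -0.3, 0, 0, 58], [-1, -0.3, 0, 0, 58], [-1, -0.3, 0, 0, 58], [-1, -0.3, 0, 0, 58], [-1, -0.3, 0, 0, 58], [-1, -0.4, 0, 0, 58], [-1, -0.4, 0, 0, 58], [-1, -0.4, 0, 0, 58]]])

```text
t: 33.02
ee_pos: [502.2, -90.2, 142.0]
eef_rot: [3.141, 0.0, 1.634]
ft_force: [0.0, -0.4, -0.3]
finger_gap: 0.679
gripper_force: 0.0
```

Call:
servo_tool(targets=[[[-1, -0.5, 0, 0, 58], [-1, -0.6, 0, 0, 58], [0, 0, 0, -0.135, 58], [0, 0, 0, -0.135, 58], [0, 0, 0.5, 0, 56], [0, 0, 0.5, 0, 56], [0, 0, 0, 0, 56]]])

```text
t: 33.9
ee_pos: [477.3, -140.8, 114.8]
eef_rot: [-3.14, -0.001, 1.902]
ft_force: [-0.1, -1.0, -0.3]
finger_gap: 0.652
gripper_force: 0.0
```

```bash
python3 - <<'E'
from h import *
d=cam("side")
o=np.zeros((600,800,3),np.uint8)
cr=lambda v,u,h,wd,k:cv2.resize(d["img"][v:v+h,u:u+wd,::-1],None,fx=k,fy=k,interpolation=cv2.INTER_CUBIC)
o[:600,:400]=cr(170,295,150,100,4);o[:400,400:]=cr(130,325,100,100,4);cv2.imwrite("pics/s7.png",o)
E
```

```text
(no output)
```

View pics/s7.png

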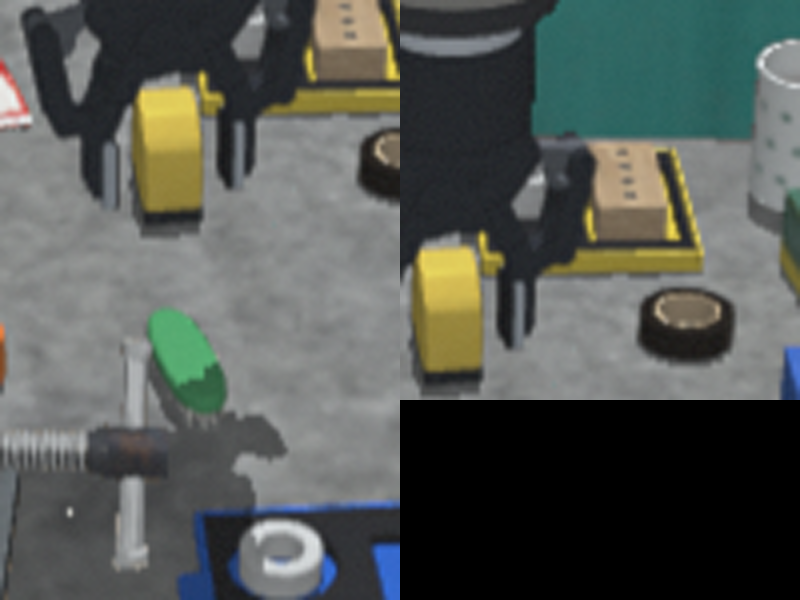

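The block is seated (635,190 in the right panel). The brush is at (187,360) and the vise bar is clear of the fingers.

Call:
servo_tool(targets=[[[-0.11, 0.32, 0.5, 0, 56], [0, 0, 1, 0, 56], [0, 0, 1, 0, 56], [0, 0, 0.8, 0, 56], [0, 0, 0.6, 0, 56], [0, 0, 0.3, 0, 56], [0, 0, 0, 0, 56]]], squeeze=30)

```text
t: 34.83
ee_pos: [486.6, -141.0, 10.8]
eef_rot: [-3.141, -0.0, 1.904]
ft_force: [0.3, -0.2, 0.2]
finger_gap: 0.657
gripper_force: 0.0
```

Call:
servo_tool(targets=[[[0, 0, 0.06, 0, 20], [0, 0, 0, 0, 20], [0, 0, 0, 0, 20], [0, 0, 0, 0, 20], [0, 0, 0, 0, 20], [0, 0, -0.5, 0, 20], [0, 0, -1, 0, 20], [0, 0, -1, 0, 20], [0, 0, -1, 0, 20], [0, 0, 0, 0, 20], [0, 0, 0, 0, 20]]])

```text
t: 36.2
ee_pos: [486.3, -141.2, 97.1]
eef_rot: [3.142, 0.0, 1.904]
ft_force: [-0.2, 0.9, -0.4]
finger_gap: 0.325
gripper_force: 30.1
```

Call:
servo_tool(targets=[[[0, 0, 0, 0.11, 20], [0, 0, 0, 0.11, 20], [-0.45, 0.35, 0, 0, 20], [-1, 0.6, 0, 0, 20], [-1, 0.6, 0, 0, 20], [-1, 0.6, 0, 0, 20], [-1, 0.5, 0, 0, 20], [-1, 0.4, 0, 0, 20], [-1, 0.4, 0, 0, 20], [-1, 0.3, 0, 0, 20], [0, 0, 0.7, 0, 20], [0, 0, 0.7, 0, 20], [0, 0, 0.6, 0, 20], [0, 0, 0, 0, 20], [0, 0, 0, 0, 20]]])

```text
t: 38.08
ee_pos: [601.0, -315.4, 47.5]
eef_rot: [3.141, 0.0, 1.684]
ft_force: [1.0, 0.9, -0.7]
finger_gap: 0.327
gripper_force: 30.1
```

```bash
python3 - <<'E'
from h import *
d=cam("side");crop(d,330,255,120,100,6,"s8.png")
E
```

```text
(no output)
```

View pics/s8.png

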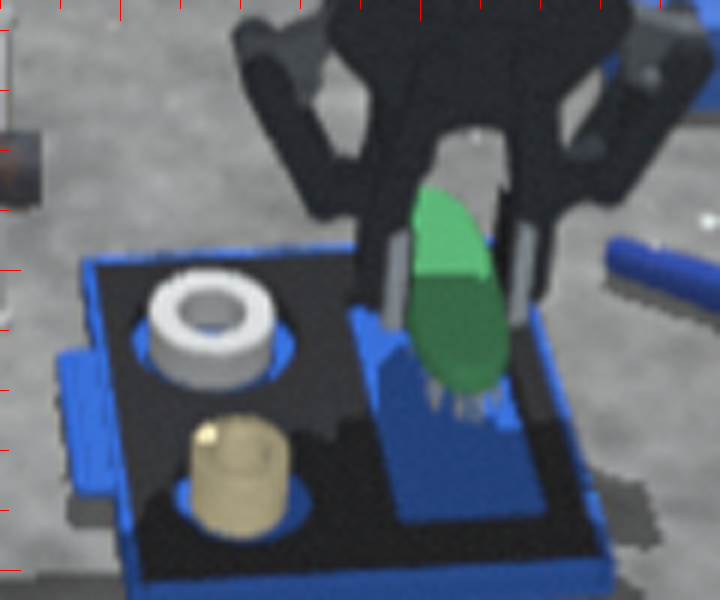

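The brush is parallel with its cut-out, slightly left: its nose would land at about x 460 against the centre at 472. Shifting +3 mm and lowering.

Call:
servo_tool(targets=[[[0, 0.12, 0.4, 0, 20], [0, 0, 0.5, 0, 20], [0, 0, 0.3, 0, 20], [0, 0, 0.06, 0, 20], [0, 0, 0, 0, 20]]])

```text
t: 38.75
ee_pos: [603.3, -315.2, 15.6]
eef_rot: [-3.141, -0.0, 1.684]
ft_force: [-4.8, 3.0, 9.6]
finger_gap: 0.328
gripper_force: 31.3
```

Call:
servo_tool(targets=[[[0, 0, 0, 0, 46], [0, 0, 0, 0, 46], [0, 0, 0, 0, 46], [0, 0, -0.5, 0, 46], [0, 0, -1, 0, 46], [0, 0, -1, 0, 46], [0, 0, -1, 0, 46], [0, 0, -1, 0, 46], [1, -0.3, -0.5, 0, 46], [1, -0.3, 0, 0, 46], [1, -0.3, 0, 0, 46], [1, -0.3, 0, 0, 46], [1, -0.3, 0, 0, 46], [1, -0.3, 0, 0, 46], [0, 0, 0, 0, 46], [0, 0, 0, 0, 46]]])

```text
t: 40.75
ee_pos: [542.4, -171.9, 141.3]
eef_rot: [3.141, 0.001, 1.684]
ft_force: [0.7, 0.1, 0.0]
finger_gap: 0.538
gripper_force: 0.0
```

```bash
python3 - <<'E'
from h import *
d=cam("side");e=cam("top")
o=np.zeros((600,800,3),np.uint8)
cr=lambda d,v,u,h,wd,k:cv2.resize(d["img"][v:v+h,u:u+wd,::-1],None,fx=k,fy=k,interpolation=cv2.INTER_CUBIC)
o[:300,:400]=cr(d,285,335,75,100,4);o[:300,400:]=cr(d,155,325,75,100,4)
o[300:,:400]=cr(e,165,365,75,100,4);o[300:,400:]=cr(e,170,140,75,100,4);cv2.imwrite("pics/f.png",o)
E
```

```text
(no output)
```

View pics/f.png

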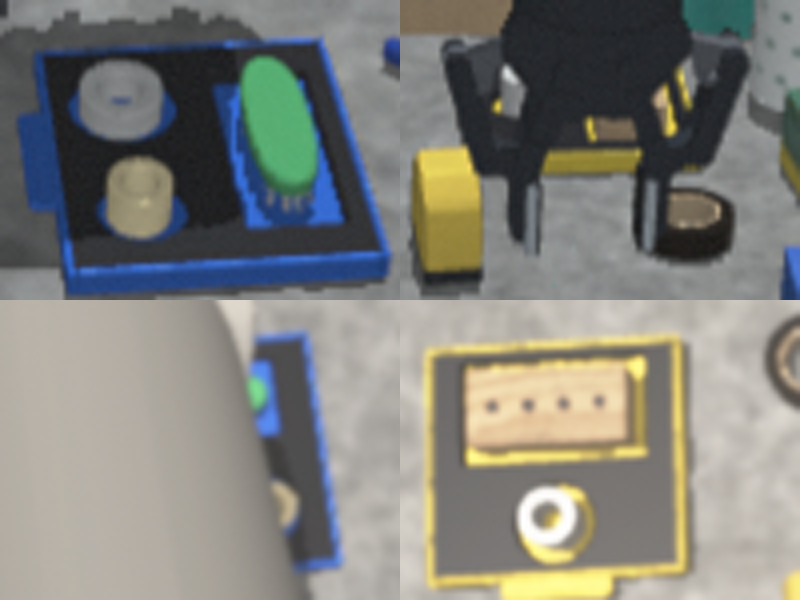

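All five parts look down in their cut-outs: the brush at (280,125), and the block and tall bushing in the lower-right panel. I've used my last picture, so I'll move the arm aside and check the numbers by code.

Call:
servo_tool(targets=[[[1, 0, -0.5, 0, 46], [1, 0, -0.5, 0, 46], [1, 0, 0, 0, 46], [1, 0, 0, 0, 46], [1, 0, 0, 0, 46], [1, 0, 0, 0, 46], [1, 0, 0, 0, 46], [1, 0, 0, 0, 46], [0, 0, 0, 0, 46], [0, 0, 0, 0, 46]]])

```text
t: 42.1
ee_pos: [519.5, 27.8, 166.1]
eef_rot: [3.141, 0.0, 1.684]
ft_force: [-0.3, -0.3, 0.2]
finger_gap: 0.539
gripper_force: 0.0
```

```bash
python3 - <<'E'
from h import *
d=cam("top")
def loc(n,o,a,p): 
    R=np.array([[np.cos(a),np.sin(a)],[-np.sin(a),np.cos(a)]]);print(n,(R@(p-np.array(o))).round(1))
Y=((550.9,216.9),.0635);B=((567,-318.5),.112)
loc("tall -37,0",*Y,w(d,[(177-.4,224-.4)],34)[0])
loc("block 29,0",*Y,w(d,[(176.5-.4,196.3-.4)],32)[0])
b=d["img"].astype(int)[165:245,370:460]
m=(b[...,1]>b[...,0]+30)&(b[...,1]>b[...,2]+20);print(m.sum())
r=cv2.minAreaRect(np.argwhere(m)[:,::-1].astype(np.float32)+np.float32([370,165]))
c=w(d,cv2.boxPoints(r),20);loc("brush 33,0",*B,c.mean(0))
e=[c[i]-c[i-1] for i in range(4)];l=max(e,key=np.linalg.norm);print([np.linalg.norm(x).round(1) for x in e],"yaw err",np.arctan(-l[0]/l[1])-.112)
# steel / brass tops in blue tray: bright non-blue pixels
m2=((b[...,0]>130)&(b[...,2]<b[...,0]+25)&~m).astype(np.uint8);n,_,s,cc=cv2.connectedComponentsWithStats(m2)
for i in range(1,n):
    if 60<s[i,4]<500:
        x,y,ww,hh=s[i,:4];loc(str(s[i].tolist()),*B,w(d,[(370+x+(ww-1)/2,165+y+(hh-1)/2)],25)[0])
E
```

```text
tall -37,0 [-35.7  -0.2]
block 29,0 [28.   0.6]
371
brush 33,0 [35.5  0.5]
[np.float64(28.1), np.float64(80.1), np.float64(28.1), np.float64(79.8)] yaw err -0.10209943272290779
[55, 45, 15, 14, 149] [-33.2 -33.5]
[24, 47, 17, 16, 165] [-33.   34.7]
```

All parts are within about 3 mm of their cut-out centres and nothing touches the robot. Handing in.

```bash
python3 -c "
from bench import arm
print(arm.sign_off())"
```

```text
the job is handed in; nothing more can be done
None
```

Both kits are made up and handed in at about 42 s: all five parts measured within about 3 mm of their cut-out centres and looked fully down in the last pictures; I never gripped the tape measure or black tape, and no verdict came back from the hand-in.

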